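Bring the red-topped bottle round to the arrow

ROBOT

A 6-joint arm with a two-finger parallel gripper is mounted at the origin on a cart in front of the work surface, level with it; the furniture and walls round the work are solid. World frame = base frame: x ahead of the robot, y to its left, z up, the work surface at z = 0. Lengths are in m, angles in rad, forces in N, time in s.
With the tool pointing down it reaches from about 0.225 to 0.875 m from the base axis. Payload 3.4 kg.
Tool frame: the origin (TCP) lies on the centre line of the jaws, within the pads' length; the fingertips stand 14 mm ahead of it and the grasp point (between the pads) lies 5 mm behind it; z points along the fingers, y is the line along which they close (so a half turn about z gives the same grasp; the last joint's range is limited). The gripper opens to 85 mm and grips with 20 to 120 N. Pads are 22 mm wide; open, the fingers measure 114 mm over their backs; the gripper's body (76 mm by 85 mm) begins 54 mm behind the grasp point. The pads swing forward as they close: fully open they stand 13 mm farther back than shut.
Start: joints at [1.076, 0.276, 1.505, -0, 1.361, -0.121], TCP at [0.21, 0.535, 0.245] pointing down, gripper open.
Joint ranges: [-2.89, 2.89], [-0.75, 2.08], [0.22, 2.7], [-1.18, 4.32], [0.11, 2.71], [-2.7, 2.7]. Speed limits (rad/s): [2.57, 2.57, 3.14, 3.14, 3.14, 3.14].

INTERFACE

Orientations are given as a rotation vector (axis times angle).
In Python, from cell import ctrl, eyes gives the robot as it stands.
- The arm moves only by the tool arm_command, never from a script. Its argument "increments" is a list of rows, each a list of 2 entries, a list of its own where there are three numbers: the shift along the tool's x, y, z in units of 40 mm (1.0 is 40 mm), then the turn, a rotation vector about the tool's x, y, z in units of 6 degrees (1.0 is 6 degrees). A call has 1 to 12 rows; each row is the pose to reach, as a shift and turn from the pose commanded when the call began, along the tool's axes at that moment; what a row does not reach only later rows make up. A row lasts 1/8 s, in which the tool goes at most 62.5 mm and 10.7 degrees, less where a joint would pass 70% of its speed; a pose out of reach is approached as far as the arm can. A call with a gripper value outside its range is refused whole. "fingers" is the closure, from 0 (fully open) to 1 (shut), set as the call begins (left out, the last holds). The fingers move at their own pace and stop on an object; "newtons" is the grip in N (left out, the last holds). Time passes only in rows, so rows that repeat a pose let the fingers close. It gives the time, the measured TCP pose, the force, the opening and the grip force at its end, in the units of the state.
- ctrl.observe(): the state, without advancing time (a new reading comes with each control period).
- eyes.read_camera(name): name is "side" or "top"; returns a dict with "image" (420x560x3 uint8, blue, green, red), "mtx" (3x3 intrinsics, pixels), "R" (3x3) and "t" (3): a world point X has camera coordinates R X + t. Camera axes: x right, y down, z forward; pixel columns grow to the right and rows downward; lengths in m; the calibration is good to about 2 mm. A picture is of the moment at which its call begins. There is no depth.
- ctrl.finish_job(): hands the job in; it is judged then, once.
The state is a dict: "time_s": time; "joint_pos": joint angles; "dq": joint speeds; "tau": joint torques, N m; "eef_pos": TCP position; "ee_rot": TCP orientation; "ft_force": force on the tool from outside, world axes, zero at the start; "moment": the same for the moment, N m; "gripper_width": opening from 0.0 (shut) to 1.0 (fully open); "finger_force": force on a finger pad.
Only numpy, scipy, OpenCV 4.12 (cv2) and the standard library are available. Lean on these libraries where they do the work, as an engineer would, in place of code of your own. Each camera call takes 0.05 s, during which the arm holds its last target. There are 200 camera calls.

TASK

Push on the carousel's arms with a fingertip to turn it gently until the red-topped dropper bottle stands squarely at the yellow arrow on the base plate, then draw back and leave it at rest there. Do not touch, lift or tip the bottles, and leave the other things on the bench where they are.

Things in the scene. Friction and masses are not known exactly. Their poses are not given: they have to be found in the camera images.
- carousel: Hand-turned bottle carousel: aluminium disc 172 mm across, top 22 mm above the bench, with a dark column 97 mm high and four white cup seats (41 mm across, rims 40 mm above the bench) centred 60 mm from the axis along its +x, +y, -x, -y. Origin on its upright axis at bench level. Turns either way (over one turn) with 0.12 N m of friction, about 1 N at an arm; stays where left
- spoke_ball (a point): Centre of the black ball (20 mm across) ending one of the carousel's four level steel arms (12 mm thick, centre line 85 mm above the bench), 135 mm from the axis; this arm points 45 degrees counter-clockwise from the carousel's +x, the others 135, 225, 315: half-way between the seats. Beyond 80 mm from the axis nothing but the base plate lies under an arm
- base_plate: Fixed round grey base plate under the carousel, 252 mm across, 9 mm thick; origin on the carousel's axis at bench level. On the plate's -x side a grey tongue 46 mm wide and 7 mm thick runs out to 190 mm from the axis, past the arms' ends; on it lies a flat yellow arrow, about 35 mm long, that points in to the axis
- arrow_spot (a point): Centre of a bottle that stands squarely at the yellow arrow: on the plate's -x side, 60 mm from the axis, 69 mm above the bench
- red_bottle_mid (a point): The dropper bottle with the RED rubber top, the only red one (pale body), 29 mm in diameter and 90 mm high, standing loose in a seat of the carousel, in any of the four; its top is 114 mm above the bench. The point is its centre, half-way up; z is its long axis
- green_bottle_mid (a point): The dropper bottle with the GREEN rubber top (brown body), 29 mm in diameter and 90 mm high, standing loose in a seat of the carousel, in any of the four; its top is 114 mm above the bench. The point is its centre, half-way up; z is its long axis
- black_bottle_a_mid (a point): A dropper bottle with a BLACK rubber top (brown body), 29 mm in diameter and 90 mm high, standing loose in a seat of the carousel, in any of the four; its top is 114 mm above the bench. The point is its centre, half-way up; z is its long axis
- black_bottle_b_mid (a point): A dropper bottle with a BLACK rubber top (pale body), 29 mm in diameter and 90 mm high, standing loose in a seat of the carousel, in any of the four; its top is 114 mm above the bench. The point is its centre, half-way up; z is its long axis
- timer_mid (a point): White bench timer 62x62x19 mm lying on the bench to the left, loose; its centre
- tape_roll_mid (a point): Roll of tan tape, 60 mm across and 18 mm high, lying on the bench to the left, loose; its centre
- beaker_mid (a point): Low glass beaker 71x78x75 mm standing loose at the back left of the carousel; its centre

How it is judged:
At the end, for the whole second after the job is handed in: The red-topped bottle's centre is within 11 mm (level distance) of the spot at the arrow, which is about 10 degrees of turn; all four bottles stand upright (within 0.15 rad) and down in their seats; the carousel is at rest (horizontal distance between red_bottle_mid and arrow_spot below 0.011 m and angular speed of carousel below 0.05 rad/s and z of each of red_bottle_mid, green_bottle_mid, black_bottle_a_mid, black_bottle_b_mid in the frame of carousel below 0.075 m and angle between each of red_bottle_mid, green_bottle_mid, black_bottle_a_mid, black_bottle_b_mid's own z axis and vertical below 0.15 rad); the robot touches nothing.
It fails at once if a bottle is touched by the robot (contact force between any of the fingers, the arm and red_bottle above 1 N or contact force between any of the fingers, the arm and green_bottle above 1 N or contact force between any of the fingers, the arm and black_bottle_a above 1 N or contact force between any of the fingers, the arm and black_bottle_b above 1 N).
It fails at once if a bottle is lifted out of its seat or tipped (z of any of red_bottle_mid, green_bottle_mid, black_bottle_a_mid, black_bottle_b_mid in the frame of carousel above 0.084 m or angle between any of red_bottle_mid, green_bottle_mid, black_bottle_a_mid, black_bottle_b_mid's own z axis and vertical above 0.3 rad).
It fails at once if the carousel is spun faster than 4 rad/s (angular speed of carousel above 4 rad/s).
It fails at once if the timer, tape roll or beaker is moved by more than 20 mm (distance of any of timer_mid, tape_roll_mid, beaker_mid from where it was at the start of the episode above 0.02 m).
It also fails if it takes over 48 s, if anything falls off the work surface, if the arm or the gripper's body presses on something with over 40 N, if the wrist force passes 120 N, or if a joint passes its speed limit or range.

## Working session

There is one attempt and no reset: what is moved stays moved. The work goes in short steps, Python scripts to look and compute and a tool call to move; the robot and the scene stay as the last step left them, time stands still between calls to the robot, and variables do not carry over. Pictures are saved under pics/ and viewed, at most 10 in all, crops included, and the job is handed in when it is done.

Besides the shell and the picture viewer there is one more tool, called after "Request:" as name([rows], argument=value, ...), one row to a line, values as JSON. arm_command: Moves the arm, as the interface text tells. Its arguments: {"type":"object","properties":{"increments":{"type":"array","items":{"type":"array"}},"fingers":{"type":"number"},"newtons":{"type":"number"}},"required":["increments"]}

```bash
mkdir -p pics; ls
python3 - <<'E'
from cell import ctrl, eyes
import cv2,numpy as np
np.set_printoptions(precision=4,suppress=True)
s=ctrl.observe(); print({k:np.round(s[k],3) for k in('time_s','eef_pos','ee_rot','gripper_width')})
for n in('top','side'):
    c=eyes.read_camera(n); cv2.imwrite(f'pics/{n}0.png',c['image']); print(n,c['mtx'],c['R'],c['t'])
E
```

```text
pics
{'time_s': np.float64(0.0), 'eef_pos': array([0.21 , 0.535, 0.244]), 'ee_rot': array([-0.584, -3.086,  0.003]), 'gripper_width': np.float64(0.996)}
top [[425.9608   0.     281.0609]
 [  0.     425.9608 205.0295]
 [  0.       0.       1.    ]] [[ 0.08   -0.9968 -0.0002]
 [-0.9754 -0.0782 -0.2063]
 [ 0.2056  0.0167 -0.9785]] [0.113  0.5809 1.0426]
side [[422.1926   0.     280.2452]
 [  0.     422.1926 209.716 ]
 [  0.       0.       1.    ]] [[ 0.9296 -0.3681  0.0162]
 [-0.2108 -0.5675 -0.7959]
 [ 0.3022  0.7365 -0.6052]] [-0.5066  0.2801  0.6151]
```

View pics/top0.png

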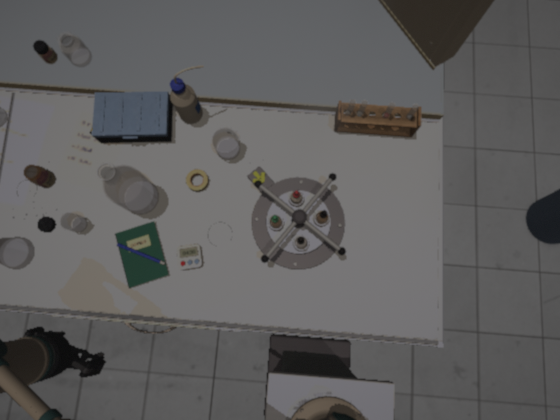

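View pics/side0.png

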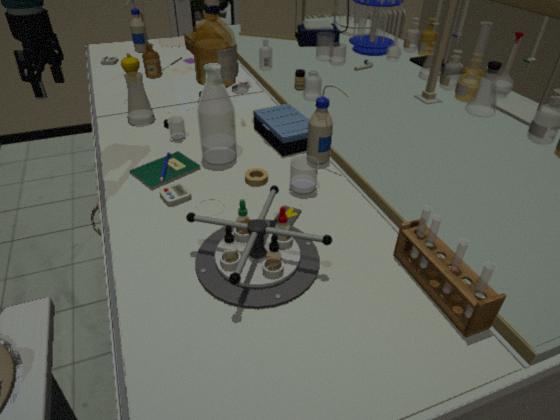

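The top view shows the column at (300,217), the red top at (296,197), the arrow at (259,176), and the arm balls at (333,177), (343,251), (265,259) and (257,183). So the carousel needs roughly 45° counter-clockwise.

```bash
cat > h.py <<'E'
from cell import ctrl, eyes
import cv2,numpy as np
np.set_printoptions(precision=4,suppress=True)
def ray(c,uv,z):
    d=c['R'].T@np.linalg.inv(c['mtx'])@np.array([*uv,1.]); o=-c['R'].T@c['t']
    return (o+d*(z-o[2])/d[2])[:2]
def blobs(m,mn=3):
    n,_,st,ce=cv2.connectedComponentsWithStats(m.astype(np.uint8)); return [(st[i,4],ce[i]) for i in range(1,n) if st[i,4]>=mn]
def measure(verb=True):
    c=eyes.read_camera('top'); im=c['image']; hsv=cv2.cvtColor(im,cv2.COLOR_BGR2HSV); H,S,V=cv2.split(hsv)
    roi=np.zeros(H.shape,bool); roi[160:280,240:360]=True
    red=blobs(((H<8)|(H>172))&(S>110)&(V>50)&roi); yel=blobs((H>20)&(H<36)&(S>120)&(V>80)&roi); dark=blobs((V<38)&roi,12)
    gray=blobs((V<75)&(S<60)&roi,30)
    f=lambda L,z:[(int(a),np.round(p,1),ray(c,p,z)) for a,p in L]
    return c,f(red,.108),f(yel,.008),f(dark,.085)
E
python3 - <<'E'
from h import *
c,r,y,d=measure()
for n,L in(('red',r),('yel',y),('dark',d)):
    for x in L: print(n,*x)
im=c['image']
cv2.imwrite('pics/crop.png',cv2.resize(im[150:285,230:370],None,fx=4,fy=4,interpolation=cv2.INTER_CUBIC))
E
```

```text
red 31 [295.8 194.2] [0.5904 0.124 ]
yel 77 [258.8 177. ] [0.6549 0.2275]
dark 20 [332.2 176.4] [0.6504 0.0338]
dark 22 [257.5 183.5] [0.6162 0.2234]
dark 33 [322.5 214.2] [0.5496 0.0528]
dark 22 [299.4 224.8] [0.5181 0.1088]
dark 28 [300.5 240.2] [0.4795 0.1033]
dark 30 [341.4 251. ] [0.461  0.0005]
dark 26 [264.3 258.3] [0.4276 0.189 ]
```

View pics/crop.png

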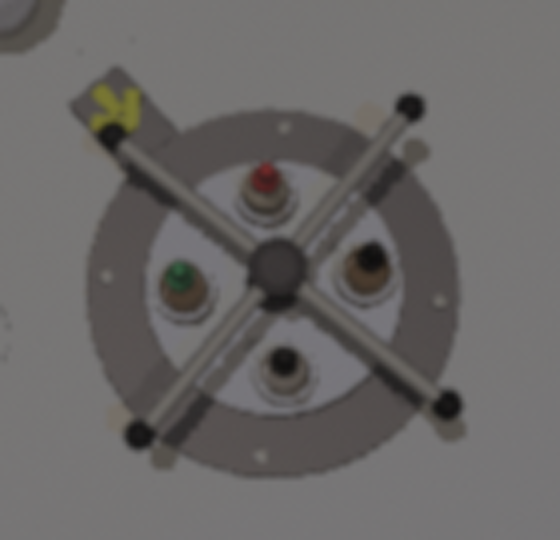

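Run:
```python
from h import *
c=eyes.read_camera('top'); a=np.array([.5388,.1117])
for p in [(70,103),(117,66),(93.5,84.5),(126,178),(182,132),(154,155)]:
    q=ray(c,(230+(p[0]-1.5)/4,150+(p[1]-1.5)/4),.007)-a; print(q,np.hypot(*q),np.degrees(np.arctan2(q[1],q[0])))
# ball at z .085 in robot tool frame
from scipy.spatial.transform import Rotation as R
print(R.from_rotvec(ctrl.observe()['ee_rot']).as_matrix())
```

```text
[0.1183 0.1483] 0.18971827997013455 51.42772696384742
[0.1474 0.1184] 0.18905348184566662 38.78576310101008
[0.1328 0.1334] 0.1882353356166723 45.13264507373691
[0.0684 0.1051] 0.1253841969631708 56.91979006190531
[0.1039 0.0696] 0.12503553295424746 33.82995450255939
[0.0861 0.0874] 0.12267716825298194 45.42471177824213
[[-0.9309  0.3652 -0.0005]
 [ 0.3652  0.9309 -0.0009]
 [ 0.0001 -0.0011 -1.    ]]
```

Axis is at (0.539, 0.112). The red seat is at 10.1° and the arrow at 45.2°, so the turn is +35°. I'll push the arm at 145° from its left side, starting by moving above the pre-contact point with the fingers shut.

Request:
arm_command([
  [[-1.0, -0.6, 0], [0, 0, 0]],
  [[-2.2, -1.25, 0], [0, 0, 0]],
  [[-3.4, -1.95, 0], [0, 0, 0]],
  [[-4.6, -2.6, 0], [0, 0, 0]],
  [[-5.8, -3.3, 0], [0, 0, 0]],
  [[-7.0, -4.0, 0], [0, 0, 0]],
  [[-8.2, -4.65, 0], [0, 0, 0]],
  [[-9.0, -5.1, 0], [0, 0, 0]],
  [[-9.0, -5.1, 0], [0, 0, 0]],
  [[-9.0, -5.1, 0], [0, 0, 0]],
], fingers=1, newtons=20)

```text
time_s: 1.45
eef_pos: [0.4701, 0.2142, 0.2451]
ee_rot: [-0.584, -3.086, -0.001]
ft_force: [0.3, 0.5, -0.5]
gripper_width: 0.002
finger_force: 0.0
```

Request:
arm_command([
  [[0, 0, 0.8], [0, 0, 0]],
  [[0, 0, 1.6], [0, 0, 0]],
  [[0, 0, 2.4], [0, 0, 0]],
  [[0, 0, 3.0], [0, 0, 0]],
  [[0, 0, 3.5], [0, 0, 0]],
  [[0, 0, 3.9], [0, 0, 0]],
  [[0, 0, 4.12], [0, 0, 0]],
  [[0, 0, 4.12], [0, 0, 0]],
  [[0, 0, 4.12], [0, 0, 0]],
])

```text
time_s: 2.58
eef_pos: [0.4709, 0.2144, 0.0812]
ee_rot: [0.583, 3.086, 0.001]
ft_force: [0.6, -0.6, -0.5]
gripper_width: -0.002
finger_force: 0.0
```

Run:
```python
from h import *
for n in('side',):
    c=eyes.read_camera(n); cv2.imwrite(f'pics/s1.png',cv2.resize(c['image'][140:320,150:370],None,fx=3,fy=3))
c=eyes.read_camera('top'); cv2.imwrite(f'pics/t1.png',cv2.resize(c['image'][150:285,200:370],None,fx=4,fy=4))
```

```text
(no output)
```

View pics/s1.png

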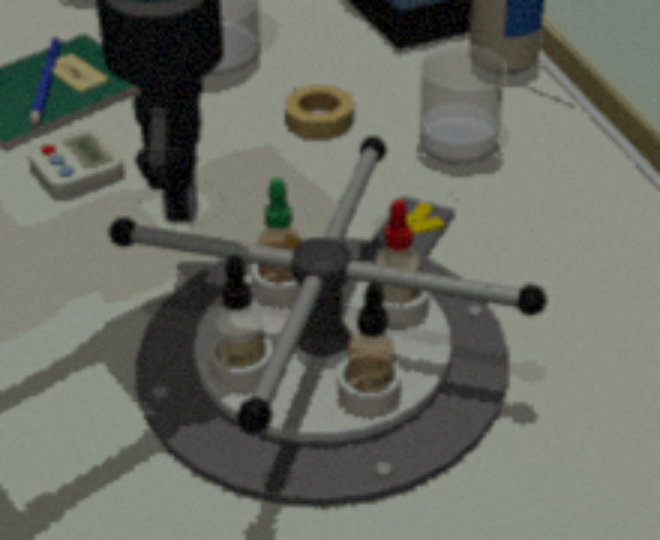

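The shut fingertip is at about (180,215) in the crop, behind the 145° arm and clear of the bottles. Next comes a slow arc push to about 170°.

Request:
arm_command([
  [[0.05, -0.2, 0], [0, 0, 0]],
  [[0.1, -0.4, 0], [0, 0, 0]],
  [[0.16, -0.6, 0], [0, 0, 0]],
  [[0.22, -0.78, 0], [0, 0, 0]],
  [[0.27, -0.96, 0], [0, 0, 0]],
  [[0.32, -1.14, 0], [0, 0, 0]],
  [[0.36, -1.32, 0], [0, 0, 0]],
  [[0.39, -1.5, 0], [0, 0, 0]],
  [[0.4, -1.65, 0], [0, 0, 0]],
  [[0.4, -1.78, 0], [0, 0, 0]],
  [[0.4, -1.85, 0], [0, 0, 0]],
  [[0.4, -1.85, 0], [0, 0, 0]],
])

```text
time_s: 4.18
eef_pos: [0.4283, 0.1506, 0.0804]
ee_rot: [-0.584, -3.086, 0.001]
ft_force: [0.2, 1.0, -0.1]
gripper_width: 0.002
finger_force: 0.0
```

Run:
```python
from h import *
c,r,y,d=measure()
for n,L in(('red',r),('yel',y),('dark',d)):
    for x in L:
        q=x[2]-[.5388,.1117]; print(n,*x,np.hypot(*q),np.degrees(np.arctan2(q[1],q[0])))
cv2.imwrite('pics/t2.png',cv2.resize(c['image'][150:285,230:370],None,fx=4,fy=4))
```

```text
red 32 [286.  197.9] [0.579  0.1474] 0.05379781948400391 41.60564852295442
yel 87 [258.8 177.5] [0.6535 0.2273] 0.16280933436106085 45.23193816871797
dark 34 [319.2 204. ] [0.5751 0.0627] 0.06102899676968609 -53.45485483690523
dark 24 [246.8 204.4] [0.5595 0.2452] 0.13508619879019867 81.18909631481381
dark 24 [351.8 228.9] [ 0.5182 -0.0227] 0.13594129017992684 -98.70255099901236
dark 18 [318.4 247.6] [0.4647 0.0578] 0.09161555968982736 -143.96942254555648
dark 115 [295.1 268. ] [0.4101 0.1117] 0.1287116665931073 179.99282426083542
```

View pics/t2.png

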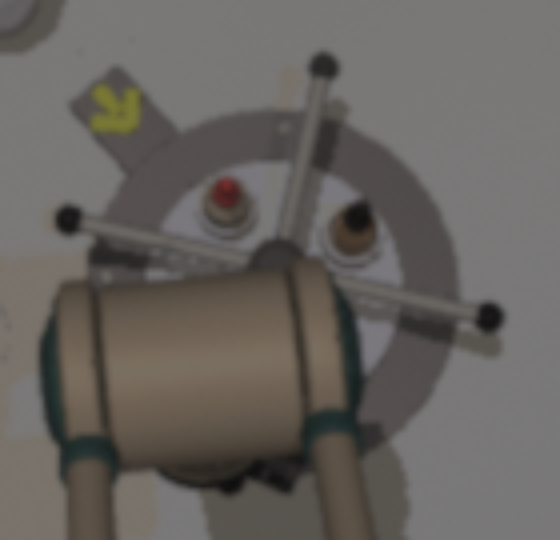

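The arms have turned 26°, with the ball at crop (68,218) reading 81.2°. About 9° remains, so I'll push 19 mm more.

Request:
arm_command([
  [[0, -0.1, 0], [0, 0, 0]],
  [[-0.02, -0.22, 0], [0, 0, 0]],
  [[-0.04, -0.34, 0], [0, 0, 0]],
  [[-0.06, -0.43, 0], [0, 0, 0]],
  [[-0.06, -0.47, 0], [0, 0, 0]],
  [[-0.06, -0.47, 0], [0, 0, 0]],
  [[-0.06, -0.47, 0], [0, 0, 0]],
])

```text
time_s: 5.1
eef_pos: [0.4237, 0.1324, 0.0804]
ee_rot: [-0.583, -3.086, 0.001]
ft_force: [0.1, 0.3, -0.6]
gripper_width: 0.004
finger_force: 0.0
```

```bash
cat > m.py <<'E'
from h import *
c,r,y,d=measure()
for n,L in(('red',r),('dark',d)):
    for x in L:
        q=x[2]-[.5388,.1117]; print(n,*x,np.hypot(*q),np.degrees(np.arctan2(q[1],q[0])))
cv2.imwrite('pics/last.png',cv2.resize(c['image'][150:285,230:370],None,fx=4,fy=4))
E
python3 m.py
```

```text
red 34 [283.  200.1] [0.5727 0.1544] 0.054552333596969454 51.52138241025151
dark 33 [316.5 201. ] [0.5824 0.0698] 0.0604479241730327 -43.88008608872004
dark 24 [245.2 213.1] [0.5368 0.2471] 0.13542363836260488 90.83718947864743
dark 25 [352.8 220.2] [ 0.5403 -0.0241] 0.13580083735170348 -89.35590610688115
dark 69 [301.5 271.7] [0.4024 0.0954] 0.1373687038385722 -173.19099812117898
```

The seat is at 45.7° against the arrow at 45.2°. Drawing back, then up.

Request:
arm_command([
  [[0, 0.3, 0], [0, 0, 0]],
  [[0, 0.7, 0], [0, 0, 0]],
  [[0.3, 1.1, 0], [0, 0, 0]],
  [[0.6, 1.3, -0.5], [0, 0, 0]],
  [[1.0, 1.5, -1.5], [0, 0, 0]],
  [[1.5, 2.0, -2.5], [0, 0, 0]],
  [[2.3, 2.6, -3.5], [0, 0, 0]],
  [[3.2, 3.2, -4.0], [0, 0, 0]],
  [[4.0, 3.6, -4.0], [0, 0, 0]],
  [[4.0, 3.6, -4.0], [0, 0, 0]],
  [[4.0, 3.6, -4.0], [0, 0, 0]],
])

```text
time_s: 6.52
eef_pos: [0.3277, 0.3254, 0.2403]
ee_rot: [0.582, 3.087, -0.001]
ft_force: [-1.2, -0.2, 0.4]
gripper_width: 0.003
finger_force: 0.0
```

```bash
python3 m.py
```

```text
red 34 [283.  200.1] [0.5727 0.1544] 0.054552333596969454 51.52138241025151
dark 32 [316.5 201. ] [0.5825 0.07  ] 0.0604108514681 -43.64597191508233
dark 23 [245.2 213. ] [0.5371 0.2472] 0.1355371541446391 90.7044185730478
dark 25 [352.8 220.2] [ 0.5403 -0.0241] 0.13580083735170348 -89.35590610688115
dark 25 [314.  234.6] [0.4963 0.0708] 0.05898940826559641 -136.15440969379785
dark 32 [295.9 270.8] [0.4035 0.1093] 0.13535120047236557 -178.9811102981836
```

View pics/last.png

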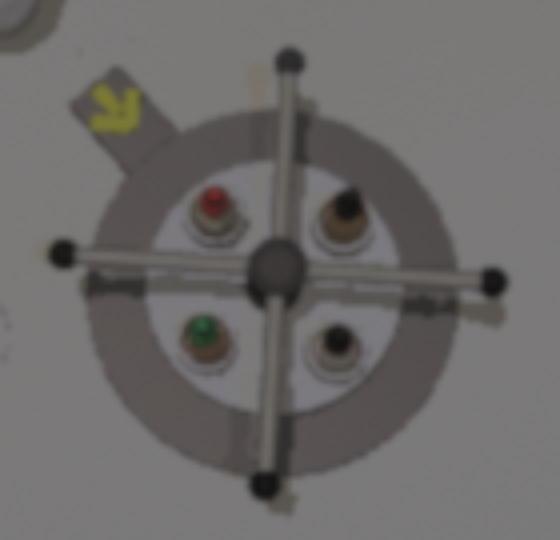

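Red now sits in line with the arrow, and the arms are symmetric about the tongue. The red blob reads slightly off-radius, so I'll triangulate it from both views before handing in.

Run:
```python
from h import *
P={};pt={}
for n in('top','side'):
    c=eyes.read_camera(n); P[n]=c['mtx']@np.c_[c['R'],c['t']]
    H,S,V=cv2.split(cv2.cvtColor(c['image'],cv2.COLOR_BGR2HSV))
    roi=np.zeros(H.shape,bool); roi[160:280,220:320]=True
    for k,m in(('red',((H<8)|(H>172))&(S>110)&(V>50)),('green',(H>50)&(H<85)&(S>110)&(V>30))):
        b=max(blobs(m&roi),key=lambda x:x[0]); pt[n,k]=b[1]; print(n,k,b)
a=np.array([.5388,.1117])
for k in('red','green'):
    X=cv2.triangulatePoints(P['top'],P['side'],pt['top',k],pt['side',k])[:,0]; X=X[:3]/X[3]
    q=X[:2]-a; print(k,X,np.hypot(*q),np.degrees(np.arctan2(q[1],q[0])))
cv2.imwrite('pics/s3.png',cv2.resize(c['image'][140:320,150:370],None,fx=3,fy=3))
```

```text
top red (np.int32(33), array([282.9394, 200.1212]))Traceback (most recent call last):
  File "<stdin>", line 8, in <module>
ValueError: max() iterable argument is empty
```

Run:
```python
from h import *
P={};pt={}
for n in('top','side'):
    c=eyes.read_camera(n); P[n]=c['mtx']@np.c_[c['R'],c['t']]
    H,S,V=cv2.split(cv2.cvtColor(c['image'],cv2.COLOR_BGR2HSV))
    roi=np.zeros(H.shape,bool); roi[160:280,220:320]=True
    b=max(blobs(((H<8)|(H>172))&(S>110)&(V>50)&roi),key=lambda x:x[0]); pt[n]=b[1]; print(n,b)
a=np.array([.5388,.1117])
X=cv2.triangulatePoints(P['top'],P['side'],pt['top'],pt['side'])[:,0]; X=X[:3]/X[3]
q=X[:2]-a; print(X,np.hypot(*q),np.degrees(np.arctan2(q[1],q[0])), np.hypot(*(q-.06*np.array([np.cos(.789),np.sin(.789)]))))
cv2.imwrite('pics/s3.png',cv2.resize(c['image'][140:320,150:370],None,fx=3,fy=3))
```

```text
top (np.int32(34), array([283.0294, 200.1471]))
side (np.int32(96), array([268.3542, 208.5729]))
[0.5776 0.1544 0.0913] 0.05770149012396986 47.76856976746971 0.0034936208780644365
```

View pics/s3.png

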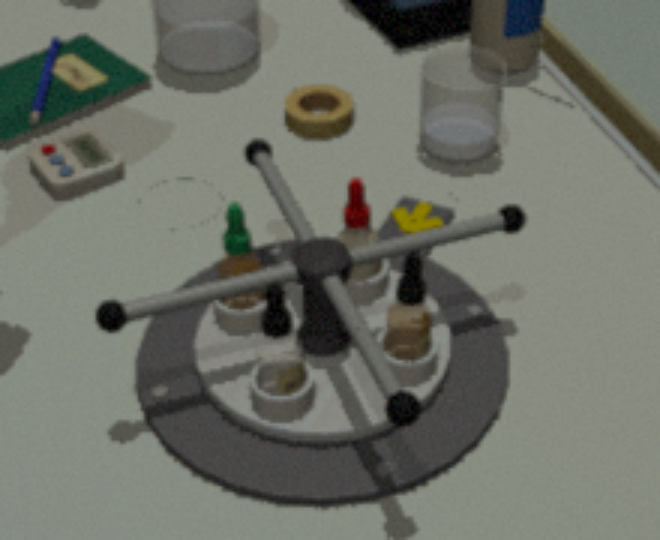

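The red bottle, with its top at crop (356,200), is about 3.5 mm from the spot. All four bottles stand upright in their seats and the robot is clear.

```bash
python3 -c "
from cell import ctrl
print(ctrl.finish_job())"
```

```text
the job is handed in; nothing more can be done
None
```

The carousel was turned about 35.6° counter-clockwise, leaving the red-topped bottle about 3.5 mm from the arrow spot (limit 11 mm) with all four bottles upright in the last picture; the arm was drawn back clear and the job handed in, with no verdict returned.

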